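# Clamp a spectacle frame in the hinge-screw jig

## Robot

A 6-joint arm with a two-finger parallel gripper is mounted at the origin on the work surface; the furniture and walls round the work are solid. World frame = base frame: x ahead of the robot, y to its left, z up, the work surface at z = 0. Lengths are in m, angles in rad, forces in N, time in s.
With the tool pointing down it reaches from about 0.35 to 0.775 m from the base axis. Payload 5.5 kg.
Tool frame: the origin (TCP) lies midway between the tips of the shut fingers; the grasp point (between the pads) lies 19 mm behind it; z points along the fingers, y is the line along which they close (so a half turn about z gives the same grasp; the last joint's range is limited). The gripper opens to 85 mm and grips with 20 to 120 N. Pads are 22 mm wide; open, the fingers measure 114 mm over their backs; the gripper's body (76 mm by 85 mm) begins 54 mm behind the grasp point. The pads swing forward as they close: fully open they stand 13 mm farther back than shut.
Start: joints at [1.08, 0.313, 0.046, 1.304, 0, 1.431], TCP at [0.198, 0.54, 0.231] pointing down, gripper open.
Joint ranges: [-2.76, 2.76], [-0.86, 1.69], [-1.03, 1.26], [-2.2, 2.34], [-1.47, 1.5], [-3.14, 3.14]. Speed limits (rad/s): [2.57, 2.57, 3.14, 3.14, 3.14, 3.14].

## Interface

Orientations are given as a unit quaternion [w, x, y, z].
In Python, from workcell import telemetry, imaging, env gives the robot as it stands. The module is installed in compiled form; this text tells all that it offers.
- The arm moves only by the tool step_arm, never from a script. Its argument "moves" is a list of rows, each a list of 3 entries, a list of its own where there are three numbers: the shift along the tool's x, y, z in mm, then the turn, a rotation vector about the tool's x, y, z in rad, then the finger opening in mm, from 0 to 85.4. A call has 1 to 8 rows; each row is the pose to reach, as a shift and turn from the pose commanded when the call began, along the tool's axes at that moment; what a row does not reach only later rows make up. A row lasts 1/12 s, in which the tool goes at most 41.7 mm and 7.16 degrees, less where a joint would pass 70% of its speed; a pose out of reach is approached as far as the arm can. A call with a gripper value outside its range is refused whole. The fingers move at their own pace and stop on an object; "grip_force" is the grip in N (left out, the last holds). Time passes only in rows, so rows that repeat a pose let the fingers close. It gives the time, the measured TCP pose, the force, the opening and the grip force at its end, in the units of the state.
- telemetry.get_state(): the state, without advancing time (a new reading comes with each control period).
- imaging.read_camera(name): name is "scene" or "top" or "wrist"; returns the picture (420x560x3 uint8, red, green, blue); there is no depth.
- imaging.camera_params(name): a dict with "camera_matrix" (3x3 intrinsics, pixels), "pose" (4x4, takes a point from camera to world coordinates). Camera axes: x right, y up, looking along -z (the intrinsics and any distortion apply to the point x, -y, -z); pixel columns grow to the right and rows downward; lengths in m; the calibration is good to about 2 mm. A picture is of the moment at which its call begins: read the wrist's pose just before it. camera_params takes no time and is no camera call; for the wrist camera it gives the pose at the moment of the call.
- env.hand_in(): hands the job in; it is judged then, once.
The state is a dict: "clock": time; "joint_pos": joint angles; "qvel": joint speeds; "tau": joint torques, N m; "tcp_pos": TCP position; "orientation": TCP orientation; "wrist_force": force on the tool from outside, world axes, zero at the start; "ft_torque": the same for the moment, N m; "finger_gap": finger opening in m; "grip_force": force on a finger pad.
Only numpy, scipy, OpenCV 4.12 (cv2) and the standard library are available. Lean on these libraries where they do the work, as an engineer would, in place of code of your own. Each camera call takes 0.05 s, during which the arm holds its last target. There are 200 camera calls.

## Task

The red spectacle frame lies loose in the clamping jig and must be held there so that its hinge screws can be tightened. With a fingertip gently slide it along the bed until its end touches the end stop, then push the red-knobbed cam lever round with one finger until the lever rests against its stop pin and the sprung jaw holds the frame against the fence. Only push: do not lift or squeeze the frame, do not ram the frame or the lever, and leave the blue frame, the screwdriver and the blue box where they lie.

Things in the scene. Friction and masses are not known exactly. Their poses are not given: they have to be found in the camera images.
- jig: grey clamping jig fixed to the table. Origin on the table top under the place of the clamped frame; at yaw 0 x points away from the robot, y left, z up. Jig axes, mm: base plate x -104..48, y -130..100, top z 10. Bed x -17..23, y -56..56, top z 20, so the frame overhangs it at both ends and a fingertip beside an end can go down to z 12. Lever stop pin 8 thick, at x -60, y -44, top z 54
- frame_red: red spectacle frame, temples folded, face down on the bed, 148 (y) x 48 (x) x 14 mm, 22 g, loose; origin at the centre of its underside, brow side +x. At y = +-74 mm end pieces: 13 mm wide, centred at x = 8.5 mm, z 0..4; temples from y = +-70, z 6..14. Starts 18 to 45 mm short of the end stop; push it along the jig's +y. In place its origin is at x 0, y 0, z 20 mm in the jig's axes
- cam_lever (a joint): angle of the cam lever about its upright pivot, rad: 0 open, 2.08 against the stop pin; grows anticlockwise seen from above. The arm points 155 degrees anticlockwise from the jig's +x at 0, 274 at 2.08: from towards the robot and a little left round to the right. Starts at 0 to 0.4. Friction 0.12 N m (2 N at the arm's outer part); stays where left. Its cam drives the jaw 14 mm to the fence
- lever_pivot (a point): on the lever's pivot axis at the height of the arm's centre line, 50 mm above the table; the hub round it has radius 12 mm, top z 63 mm
- lever_knob (a point): centre of the red ball knob, 26 mm in diameter, 75 mm from the pivot axis, 50 mm above the table. The level steel arm from hub to knob is 10 mm thick, free from 12 to 58 mm from the axis; a finger behind the arm may go down to z 35 mm anywhere along its swing
- stop_face (a point): point on the end stop's leather face that the frame's left end piece is to touch, 22 mm above the table. The face is square to the jig's y, at y = 74 mm, x -9..21 mm, top z 32 mm
- fence_face (a point): middle of the long leather face of the fixed fence, at x = 24 mm in the jig's axes, 26 mm above the table, square to the jig's x; the fence spans y -52..52 mm, top z 32 mm. The jaw presses the frame's brow side against it
- jaw_pad: leather-faced sprung pad of the sliding jaw, 66 mm long (y), 6 mm thick, z 21..32 mm above the table; stands about 11 mm off the clamped frame's edge with the lever open, carries the frame squarely to the fence as the lever turns and presses it with about 5 N at the end. Its origin lies on the table plane under the pad's back; it moves along the jig's x
- frame_blue: blue spectacle frame with folded temples, 51 x 140 x 14 mm, waiting on the table left of the jig; origin at the centre of its underside. Leave it alone
- driver_yellow: yellow precision screwdriver, 13 x 122 x 14 mm, long axis y, lying on the table right of the jig; origin at the centre of its underside. Leave it alone
- blue_box: closed blue parts box, 72 (x) x 100 (y) x 30 mm, on the table near left of the jig; origin at the centre of its underside. Leave it alone
Mind the look-alikes: they are no part of the job. Leave any turquoise or white look-alike of the frame_red alone.

How it is judged:
On the way, in this order (a step that is already met when the one before it is completed fails the run):
1. the frame has been slid to the end stop while the clamp is still open (y of frame_red in the frame of jig above -0.003 m and value of joint cam_lever below 0.7 rad), for 0.2 s.
2. the cam lever has been pushed round to its stop pin (value of joint cam_lever above 1.98 rad), for 0.2 s.
At the end, for the whole second after the job is handed in: The lever is within 0.1 rad of its stop pin (joint above 1.98), the jaw pad presses the red frame with more than 2 N, and the frame lies at rest flat on the bed, within 3 mm of the fence, 3.5 mm of the end stop and 0.05 rad of straight (value of joint cam_lever above 1.98 rad and contact force between jaw_pad and frame_red above 2 N and y of frame_red in the frame of jig between -0.0035 and 0.0025 m and x of frame_red in the frame of jig between -0.003 and 0.003 m and z of frame_red in the frame of jig between 0.017 and 0.023 m and angle between the y axis of frame_red and the y axis of jig, either way round below 0.05 rad and linear speed of frame_red below 0.01 m/s); the robot touches nothing.
It fails at once if the red frame is lifted off the bed by more than 8 mm, or falls off it (z of frame_red in the frame of jig above 0.028 m or z of frame_red in the frame of jig below 0.012 m).
It fails at once if the red frame is rammed or squeezed with more than 30 N (contact force between the fingers and frame_red above 30 N).
It fails at once if the jig or its lever is rammed with more than 40 N (contact force between the fingers and jig above 40 N).
It fails at once if the blue frame, the screwdriver or the blue box is disturbed (moved more than 15 mm) (distance of any of frame_blue, driver_yellow, blue_box from where it was at the start of the episode above 0.015 m).
It also fails if it takes over 51 s, if anything falls off the work surface, if the arm or the gripper's body presses on something with over 40 N, if the wrist force passes 120 N, or if a joint passes its speed limit or range.

## Working session

There is one attempt and no reset: what is moved stays moved. The work goes in short steps, Python scripts to look and compute and a tool call to move; the robot and the scene stay as the last step left them, time stands still between calls to the robot, and variables do not carry over. Pictures are saved under pics/ and viewed, at most 10 in all, crops included, and the job is handed in when it is done.

Besides the shell and the picture viewer there is one more tool, called after "Request:" by a JSON object that holds its "method" and its "body", one argument or row to a line. step_arm: Moves the arm, as the interface text tells. Its arguments: {"type":"object","properties":{"moves":{"type":"array"},"grip_force":{"type":"number"}},"required":["moves"]}

```bash
mkdir -p pics
python3 - <<'E'
from workcell import telemetry, imaging
import cv2
s=telemetry.get_state(); print(s)
for n in("top","scene"):
    im=imaging.read_camera(n); cv2.imwrite(f"pics/{n}0.png",im[:,:,::-1]); 
    p=imaging.camera_params(n); print(n,p)
E
```

```text
{'clock': 0.0, 'joint_pos': array([1.08040149e+00, 3.14018831e-01, 4.50015121e-02, 1.30358633e+00,
       9.58007545e-06, 1.43118163e+00]), 'qvel': array([-0.00072164, -0.00024034, -0.00055118, -0.00033296,  0.00086451,
        0.00134891]), 'tau': array([ 1.25007778e-04, -4.80627716e+01,  2.98534459e+01,  1.96085125e-02,
       -4.88528019e-05,  1.62782061e-05]), 'tcp_pos': array([0.19736703, 0.53954036, 0.23040759]), 'orientation': array([-2.84527852e-04,  1.74492168e-01,  9.84658147e-01, -8.57713295e-04]), 'wrist_force': array([ 0.62502312, -0.67675642,  0.2262674 ]), 'ft_torque': array([-0.02792754, -0.07216248,  0.01244657]), 'grip_force': 0.0, 'finger_gap': 0.08573029360161735}
top {'camera_matrix': array([[465.60630549,   0.        , 282.93466902],
       [  0.        , 465.60630549, 207.56409905],
       [  0.        ,   0.        ,   1.        ]]), 'pose': array([[-0.00947563,  0.98910558, -0.14690256,  0.30643018],
       [-0.99993906, -0.01020498, -0.00421194,  0.02096056],
       [-0.00566519,  0.1468537 ,  0.989142  ,  1.21122511],
       [ 0.        ,  0.        ,  0.        ,  1.        ]])}
scene {'camera_matrix': array([[441.66195352,   0.        , 277.60600138],
       [  0.        , 441.66195352, 206.5804477 ],
       [  0.        ,   0.        ,   1.        ]]), 'pose': array([[ 0.63855897,  0.55666179, -0.53138508,  0.04873236],
       [-0.7694753 ,  0.47283223, -0.42934536, -0.36830738],
       [ 0.01225583,  0.68305002,  0.73026876,  0.68488414],
       [ 0.        ,  0.        ,  0.        ,  1.        ]])}
```

View pics/top0.png

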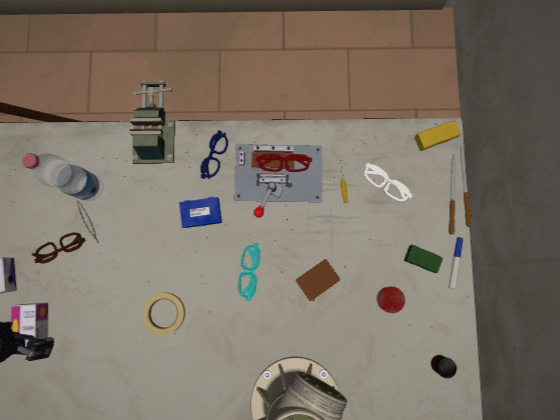

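View pics/scene0.png

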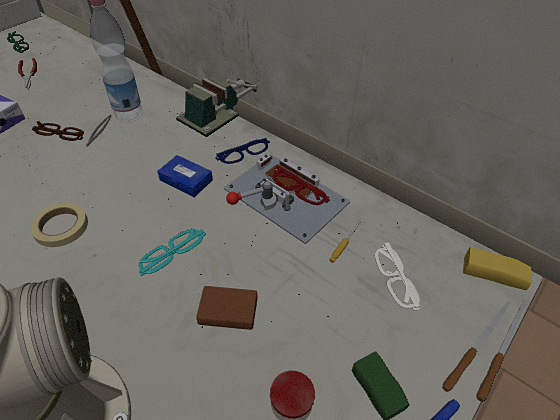

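The top picture shows the jig at about (278,173), with the red frame at (285,162) on its bed and the lever knob at (259,212). The look-alikes are turquoise (249,271), white (388,182), brown (58,247) and blue (214,155). Only the red one, lying in the jig, fits. I'll confirm that in an enlarged crop.

Run:
```python
import cv2
im=cv2.imread("pics/top0.png")[135:225,225:335]
cv2.imwrite("pics/topc.png",cv2.resize(im,None,fx=6.5,fy=6.5,interpolation=cv2.INTER_CUBIC))
im=cv2.imread("pics/scene0.png")[145:245,215:355]
cv2.imwrite("pics/scenec.png",cv2.resize(im,None,fx=5.7,fy=5.7,interpolation=cv2.INTER_CUBIC))
```

```text
(no output)
```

View pics/topc.png

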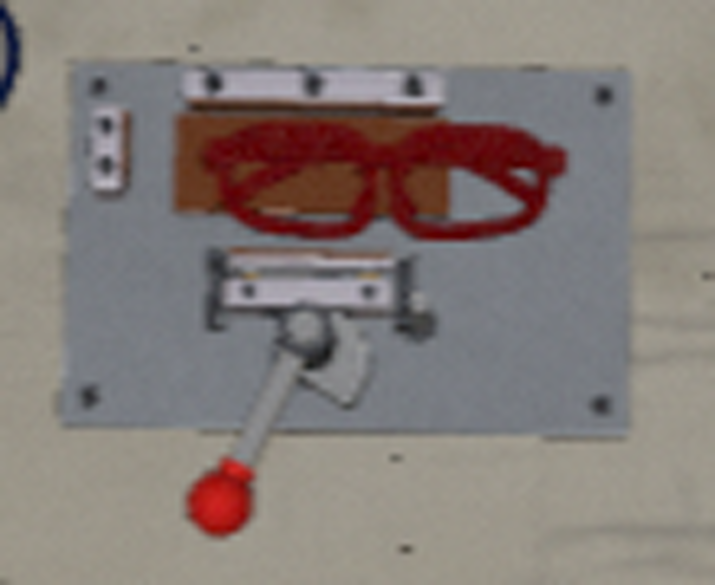

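The crop confirms the red frame in the jig. Its right end is at crop (566,160) and its left end at (204,152). The plate corners are at (70,62), (630,68), (630,434) and (62,427), the knob at (220,503), the hub top at (309,333), and the stop leather at (130,150).

```bash
cat > h.py <<'E'
import numpy as np
from workcell import imaging
def ray(n,uv,z,P=None):
    p=P or imaging.camera_params(n);K=p["camera_matrix"];T=p["pose"]
    d=np.linalg.inv(K)@[uv[0],uv[1],1]; d=T[:3,:3]@[d[0],-d[1],-d[2]]
    return T[:3,3]+d*(z-T[2,3])/d[2]
def proj(n,X,P=None):
    p=P or imaging.camera_params(n);K=p["camera_matrix"];T=p["pose"]
    c=T[:3,:3].T@(np.asarray(X)-T[:3,3]); q=K@[c[0],-c[1],-c[2]]; return q[:2]/q[2]
E
python3 - <<'E'
from h import *
c=lambda u,v:((u+.5)/6.5-.5+225,(v+.5)/6.5-.5+135)
W={}
for k,(u,v,z) in dict(FL=(70,62,.01),FR=(630,68,.01),NR=(630,434,.01),NL=(62,427,.01),fr=(566,160,.022),fl=(204,152,.022),knob=(220,503,.05),hub=(309,333,.063),stop=(130,150,.032),fenceL=(186,104,.032),fenceR=(442,107,.032)).items():
    W[k]=ray("top",c(u,v),z); print(k,W[k].round(4))
# jig: corners in jig axes
J=np.array([[48,100],[48,-130],[-104,-130],[-104,100]])/1e3
X=np.array([W[k][:2] for k in("FL","FR","NR","NL")])
Jc=J-J.mean(0);Xc=X-X.mean(0)
a=np.arctan2((Jc[:,0]*Xc[:,1]-Jc[:,1]*Xc[:,0]).sum(),(Jc*Xc).sum())
R=np.array([[np.cos(a),-np.sin(a)],[np.sin(a),np.cos(a)]]);t=X.mean(0)-R@J.mean(0)
print("yaw",a,"t",t,"res",((J@R.T+t-X)*1e3).round(1).tolist())
for k in W: print(k,((W[k][:2]-t)@R*1e3).round(1))
E
```

```text
FL [0.657  0.1512 0.01  ]
FR [ 0.6519 -0.0781  0.01  ]
NR [ 0.5002 -0.0748  0.01  ]
NL [0.5054 0.1536 0.01  ]
fr [ 0.6105 -0.0505  0.022 ]
fl [0.6154 0.0956 0.022 ]
knob [0.4683 0.0877 0.05  ]
hub [0.5325 0.0525 0.063 ]
stop [0.6139 0.1246 0.032 ]
fenceL [0.6327 0.1021 0.032 ]
fenceR [ 6.303e-01 -6.000e-04  3.200e-02]
yaw -0.021353174005852866 t [0.60695034 0.05237201] res [[0.1, 0.1], [0.3, -0.5], [-0.0, -0.6], [-0.3, 1.0]]
FL [47.9 99.9]
FR [  47.7 -129.5]
NR [-104.  -129.4]
NL [-103.6   99. ]
fr [   5.7 -102.8]
fl [ 7.5 43.4]
knob [-139.3   32.4]
hub [-74.5  -1.5]
stop [ 5.4 72.3]
fenceL [24.6 50.3]
fenceR [ 24.5 -52.4]
```

View pics/scenec.png

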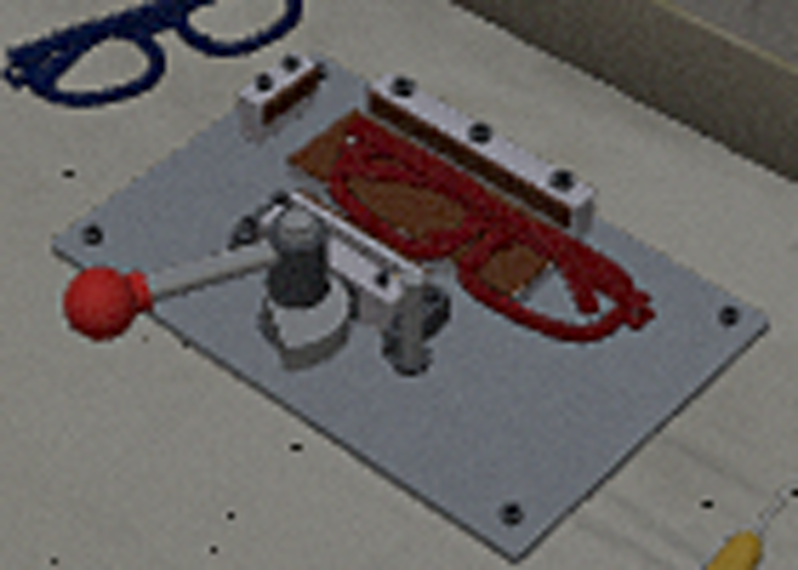

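The jig pose fits the plate corners within 1 mm: origin (0.607, 0.0524), yaw -0.021. The frame is about 30 mm short of the stop and the lever is near 0. I'll shut the fingers and move to hover beside the frame's right end.

Request:
{"method": "step_arm", "body": {
  "moves": [
    [[-300, -216, 40], [0, 0, 0.62], 0],
    [[-300, -216, 40], [0, 0, 0.62], 0],
    [[-300, -216, 40], [0, 0, 0.62], 0],
    [[-300, -216, 40], [0, 0, 0.62], 0],
    [[-300, -216, 40], [0, 0, 0.62], 0],
    [[-300, -216, 40], [0, 0, 0.62], 0],
    [[-300, -216, 40], [0, 0, 0.62], 0],
    [[-300, -216, 40], [0, 0, 0.62], 0]
  ]
}}

```text
clock: 0.77
tcp_pos: [0.384, 0.2639, 0.1951]
orientation: [-0.0, 0.466, 0.885, -0.0]
wrist_force: [1.8, 0.8, 0.3]
finger_gap: 0.0002
grip_force: 0.0
```

```bash
cat > go.py <<'E'
import sys,numpy as np
from scipy.spatial.transform import Rotation as Ro
from workcell import telemetry
# usage: go.py jx jy z(mm) yaw_of_tool_y_in_jig(deg): shift in tool mm, rotvec
a=-0.02135;R=Ro.from_euler('z',a);t=np.array([.607,.0524,0])
s=telemetry.get_state();q=s["orientation"];T=Ro.from_quat([*q[1:],q[0]])
p=R.inv().apply(s["tcp_pos"]-t)*1e3
y=T.as_matrix()[:,1]
print("t",s["clock"],"jig tcp",p.round(1),"yaw",np.degrees(np.arctan2(y[1],y[0])-a).round(1),"F",s["wrist_force"].round(1),"gap",round(s["finger_gap"],4),"q",s["joint_pos"].round(2))
v=list(map(float,sys.argv[1:]))
for i in range(0,len(v),4):
    jx,jy,z,yw=v[i:i+4]
    G=R*Ro.from_euler('z',yw,degrees=True)*Ro.from_matrix(np.diag([-1.,1,-1])) # y at +90 from x
    G=R*Ro.from_euler('z',yw-90,degrees=True)*Ro.from_matrix(np.diag([-1.,1,-1]))
    d=T.inv().apply(R.apply([jx/1e3,jy/1e3,z/1e3])+t-s["tcp_pos"])*1e3
    print("shift",d.round(1),"rot",(T.inv()*G).as_rotvec().round(3))
E
python3 go.py 6 -125 120 0
```

```text
t 0.7667 jig tcp [-227.4  206.7  195.1] yaw 35.6 F [1.8 0.8 0.3] gap 0.0002 q [ 0.43  0.12 -0.29  1.16  0.    1.4 ]
shift [-405.6   -3.4   75. ] rot [-0.    -0.     0.622]
```

Request:
{"method": "step_arm", "body": {
  "moves": [
    [[-390, -3, 40], [0, 0, 0.62], 0],
    [[-390, -3, 40], [0, 0, 0.62], 0],
    [[-390, -3, 40], [0, 0, 0.62], 0],
    [[-390, -3, 40], [0, 0, 0.62], 0],
    [[-390, -3, 40], [0, 0, 0.62], 0],
    [[-390, -3, 40], [0, 0, 0.62], 0],
    [[-390, -3, 40], [0, 0, 0.62], 0],
    [[-390, -3, 40], [0, 0, 0.62], 0]
  ]
}}

```text
clock: 1.43
tcp_pos: [0.5693, -0.0113, 0.1608]
orientation: [-0.0, 0.714, 0.7, -0.0]
wrist_force: [0.2, 0.3, 0.4]
finger_gap: -0.0003
grip_force: 0.0
```

```bash
python3 go.py 6 -125 60 0
```

```text
t 1.4333 jig tcp [-36.4 -64.5 160.8] yaw 0.1 F [0.2 0.3 0.4] gap -0.0003 q [-0.16  0.33 -0.1   1.14  0.    1.43]
shift [-60.5  42.4 100.8] rot [-0.001 -0.     0.001]
```

Request:
{"method": "step_arm", "body": {
  "moves": [
    [[-55, 40, 60], [0, 0, 0], 0],
    [[-55, 40, 60], [0, 0, 0], 0],
    [[-55, 40, 60], [0, 0, 0], 0],
    [[-55, 40, 60], [0, 0, 0], 0],
    [[-55, 40, 60], [0, 0, 0], 0],
    [[-55, 40, 60], [0, 0, 0], 0]
  ]
}}

```text
clock: 1.93
tcp_pos: [0.6074, -0.0641, 0.1023]
orientation: [0.0, 0.714, 0.7, 0.0]
wrist_force: [-0.1, 0.7, -0.4]
finger_gap: -0.0002
grip_force: 0.0
```

```bash
python3 go.py 6.5 -125 14 0
python3 - <<'E'
from h import *
import cv2
P=imaging.camera_params("wrist");im=imaging.read_camera("wrist")
cv2.imwrite("pics/w1.png",im[:,:,::-1])
t=np.array([.607,.0524]);a=-.02135;R=np.array([[np.cos(a),-np.sin(a)],[np.sin(a),np.cos(a)]])
np.save("w1.npy",P["pose"]);print(P["camera_matrix"])
for j in [(8.5,-74,22),(6,-103,22),(48,-130,10),(-72,0,63)]:
    print(j,proj("wrist",[*(R@(np.array(j[:2])/1e3)+t),j[2]/1e3],P).round())
E
```

```text
t 1.9333 jig tcp [   2.9 -116.5  102.3] yaw 0.1 F [-0.1  0.7 -0.4] gap -0.0002 q [-0.24  0.45 -0.08  1.04  0.    1.35]
shift [-8.6  3.6 88.3] rot [ 0.    -0.     0.002]
[[372.07426216   0.         281.77106699]
 [  0.         372.07426216 212.98103583]
 [  0.           0.           1.        ]]
(8.5, -74, 22) [290. 156.]
(6, -103, 22) [286. 202.]
(48, -130, 10) [348. 236.]
(-72, 0, 63) [108.  -1.]
```

View pics/w1.png

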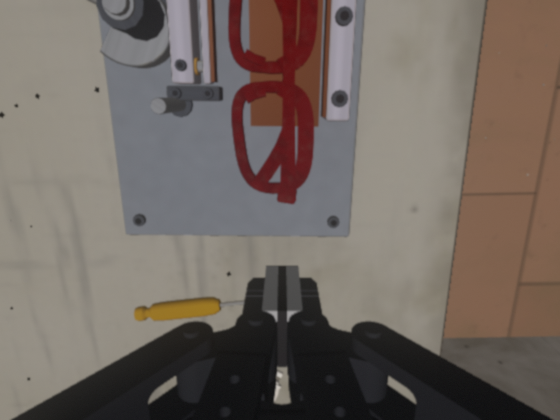

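The wrist picture shows the frame's right end at (287,203), against (286,202) predicted, and the plate corner at (350,237), against (348,236). Both agree. The screwdriver tip, near (250,303), is well clear of the descent.

Request:
{"method": "step_arm", "body": {
  "moves": [
    [[-9, 4, 30], [0, 0, 0], 0],
    [[-9, 4, 55], [0, 0, 0], 0],
    [[-9, 4, 75], [0, 0, 0], 0],
    [[-9, 4, 85], [0, 0, 0], 0],
    [[-9, 4, 88], [0, 0, 0], 0],
    [[-9, 4, 88], [0, 0, 0], 0],
    [[-9, 4, 88], [0, 0, 0], 0]
  ]
}}

```text
clock: 2.57
tcp_pos: [0.6125, -0.0739, 0.0151]
orientation: [0.001, 0.714, 0.7, 0.001]
wrist_force: [0.2, -0.5, 0.5]
finger_gap: -0.0
grip_force: 0.0
```

```bash
python3 go.py 6.5 -87 14 0
```

```text
t 2.5667 jig tcp [   8.2 -126.2   15.1] yaw 0.1 F [ 0.2 -0.5  0.5] gap -0.0 q [-0.25  0.53 -0.17  0.86  0.    1.34]
shift [39.2 -1.6  1.1] rot [0.002 0.    0.002]
```

Request:
{"method": "step_arm", "body": {
  "moves": [
    [[4, -1, 1], [0, 0, 0], 0],
    [[7, -1, 1], [0, 0, 0], 0],
    [[9.5, -1, 1], [0, 0, 0], 0],
    [[11.5, -1, 1], [0, 0, 0], 0],
    [[13.5, -1, 1], [0, 0, 0], 0],
    [[15.5, -1, 1], [0, 0, 0], 0],
    [[18, -1, 1], [0, 0, 0], 0],
    [[20, -1, 1], [0, 0, 0], 0]
  ]
}}

```text
clock: 3.23
tcp_pos: [0.6109, -0.054, 0.0124]
orientation: [-0.0, 0.714, 0.7, 0.0]
wrist_force: [0.2, 0.4, -0.5]
finger_gap: 0.0001
grip_force: 0.1
```

Request:
{"method": "step_arm", "body": {
  "moves": [
    [[2, 0, 0], [0, 0, 0], 0],
    [[4, 0, 0], [0, 0, 0], 0],
    [[6, 0, 0], [0, 0, 0], 0],
    [[8, 0, 0], [0, 0, 0], 0],
    [[10, 0, 0], [0, 0, 0], 0],
    [[12, 0, 0], [0, 0, 0], 0],
    [[13, 0, 0], [0, 0, 0], 0],
    [[13, 0, 0], [0, 0, 0], 0]
  ]
}}

```text
clock: 3.9
tcp_pos: [0.6111, -0.0409, 0.0124]
orientation: [-0.0, 0.714, 0.7, 0.0]
wrist_force: [0.4, -0.4, -0.4]
finger_gap: 0.0002
grip_force: 0.0
```

```bash
python3 go.py 6.5 -85 14 0
python3 - <<'E'
from h import *
import cv2
im=imaging.read_camera("top")[:,:,::-1]
cv2.imwrite("pics/t2.png",im)
a=cv2.resize(im[135:225,225:335],None,fx=6.5,fy=6.5,interpolation=cv2.INTER_CUBIC)
cv2.imwrite("pics/t2c.png",a)
E
```

```text
t 3.9 jig tcp [  6.1 -93.2  12.4] yaw 0.1 F [ 0.4 -0.4 -0.4] gap 0.0002 q [-0.2   0.53 -0.19  0.85  0.    1.39]
shift [ 8.2  0.4 -1.6] rot [-0.    -0.     0.002]
```

View pics/t2c.png

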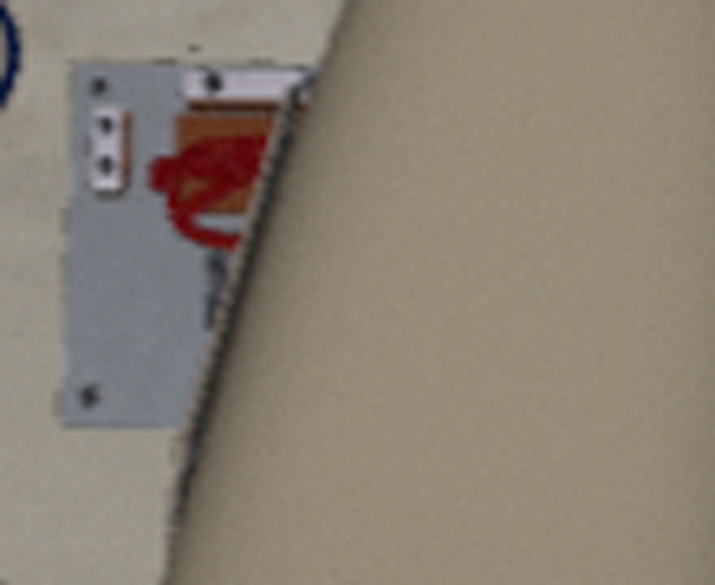

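The left end is now at crop (150,175), about 9 mm short of the stop. The frame has turned slightly anticlockwise, with its left end towards the robot. I'll finish the push with a sideways drag towards -x at the right end, so friction straightens it.

Request:
{"method": "step_arm", "body": {
  "moves": [
    [[1.5, 0, -1], [0, 0, 0], 0],
    [[2, -1.5, -1], [0, 0, 0], 0],
    [[3, -3, -1], [0, 0, 0], 0],
    [[4, -4.5, -1], [0, 0, 0], 0],
    [[5, -6, -1], [0, 0, 0], 0],
    [[6, -7.5, -1], [0, 0, 0], 0],
    [[6, -7.5, -1], [0, 0, 0], 0]
  ]
}}

```text
clock: 4.53
tcp_pos: [0.6033, -0.0348, 0.0134]
orientation: [-0.0, 0.714, 0.7, -0.0]
wrist_force: [0.2, -1.0, -0.2]
finger_gap: -0.0001
grip_force: 0.0
```

```bash
python3 go.py 6.5 -85 14 0
python3 - <<'E'
from h import *
import cv2
t=np.array([.607,.0524]);a=-.02135;R=np.array([[np.cos(a),-np.sin(a)],[np.sin(a),np.cos(a)]])
c=[]
for n in("top","scene","wrist"):
    P=imaging.camera_params(n);im=imaging.read_camera(n)[:,:,::-1]
    # rectify z=0.024 plane of jig to 4 px/mm, x up, y left: x -50..50, y -110..90
    J=np.array([[50,90],[50,-110],[-50,-110],[-50,90]])
    src=np.float32([proj(n,[*(R@(j/1e3)+t),.024],P) for j in J])
    M=cv2.getPerspectiveTransform(src,np.float32([[0,0],[600,0],[600,300],[0,300]]))
    o=cv2.warpPerspective(im,M,(600,300),flags=cv2.INTER_CUBIC)
    for y in range(-100,90,20): cv2.line(o,(int((90-y)*3),0),(int((90-y)*3),6),(0,255,0),1)
    for x in range(-40,50,20): cv2.line(o,(0,int((50-x)*3)),(6,int((50-x)*3)),(0,255,0),1)
    c.append(o)
cv2.imwrite("pics/r3.png",np.vstack([c[1],c[2]]))
E
```

```text
t 4.5333 jig tcp [ -1.9 -87.2  13.4] yaw 0.1 F [ 0.2 -1.  -0.2] gap -0.0001 q [-0.19  0.52 -0.21  0.85  0.    1.4 ]
shift [ 2.2  8.4 -0.6] rot [-0.    -0.     0.002]
```

View pics/r3.png

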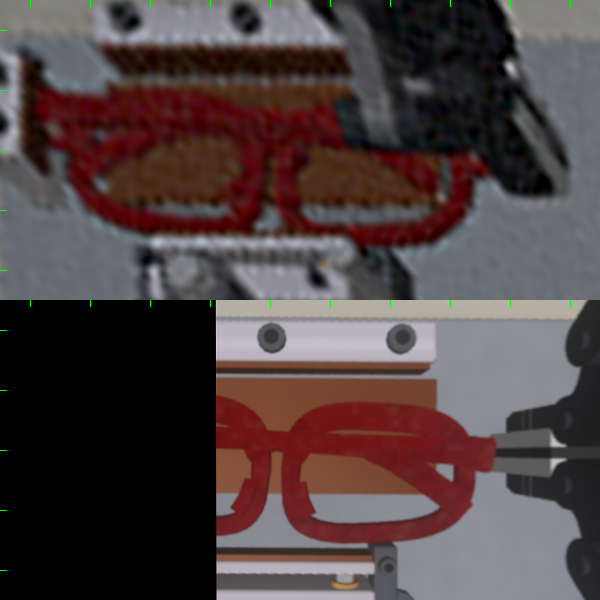

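The rectified scene view (top half) shows the left end at the stop, about (42,105), and the right end at about (482,168). That suggests the frame is now turned a little clockwise. I'll check it numerically with red masks.

```bash
cat > rm.py <<'E'
from h import *
import cv2
t=np.array([.607,.0524]);a=-.02135;R=np.array([[np.cos(a),-np.sin(a)],[np.sin(a),np.cos(a)]])
def mask(n):
    P=imaging.camera_params(n);im=imaging.read_camera(n)[:,:,::-1]
    J=np.array([[50,90],[50,-110],[-50,-110],[-50,90]])
    src=np.float32([proj(n,[*(R@(j/1e3)+t),.024],P) for j in J])
    M=cv2.getPerspectiveTransform(src,np.float32([[0,0],[600,0],[600,300],[0,300]]))
    o=cv2.warpPerspective(im,M,(600,300),flags=cv2.INTER_CUBIC)
    h=cv2.cvtColor(o,cv2.COLOR_BGR2HSV)
    m=((h[...,0]<5)|(h[...,0]>172))&(h[...,1]>150)&(h[...,2]>50)
    m=cv2.morphologyEx(m.astype(np.uint8),cv2.MORPH_OPEN,np.ones((5,5)))
    nn,l,s,_=cv2.connectedComponentsWithStats(m); k=1+np.argmax(s[1:,4]); return l==k,o
if __name__=="__main__":
  for n in("top","scene","wrist"):
    m,o=mask(n);v,u=np.nonzero(m);Y=90-u/3;X=50-v/3
    print(n,"ymax",Y.max().round(1),"ymin",Y.min().round(1))
    for y0 in(70,60,45,36,30,20,-20,-30,-36,-45,-60,-70):
        s=abs(Y-y0)<1
        if s.any(): print("  y",y0,"x",X[s].min().round(1),X[s].max().round(1))
E
python3 rm.py
```

```text
top ymax 71.0 ymin 23.3
  y 70 x 0.3 8.7
  y 60 x -19.7 11.0
  y 45 x -26.7 17.7
  y 36 x -28.3 18.0
  y 30 x -1.0 18.0
scene ymax 78.3 ymin -24.7
  y 70 x 0.3 18.7
  y 60 x -19.7 18.0
  y 45 x -26.3 19.7
  y 36 x -26.7 20.3
  y 30 x -26.3 18.7
  y 20 x -26.0 18.3
  y -20 x -27.7 15.3
wrist ymax 18.0 ymin -74.7
  y -20 x -30.0 15.3
  y -30 x -30.3 16.0
  y -36 x -30.3 16.0
  y -45 x -29.0 15.3
  y -60 x -25.0 11.0
  y -70 x -6.7 4.0
```

The frame's x is about -5 mm and its tilt about 0.04 rad clockwise. It is 1–2 mm short of the stop. I'll push gently until the stop reacts.

Request:
{"method": "step_arm", "body": {
  "moves": [
    [[0.7, 0, 0], [0, 0, 0], 0],
    [[1.3, 0, 0], [0, 0, 0], 0],
    [[1.7, 0, 0], [0, 0, 0], 0],
    [[1.7, 0, 0], [0, 0, 0], 0]
  ]
}}

```text
clock: 5.17
tcp_pos: [0.6038, -0.0333, 0.0134]
orientation: [0.0, 0.714, 0.7, 0.0]
wrist_force: [1.1, 0.1, 0.7]
finger_gap: -0.0001
grip_force: 0.1
```

Request:
{"method": "step_arm", "body": {
  "moves": [
    [[0.5, 0, 0], [0, 0, 0], 0],
    [[0.7, 0, 0], [0, 0, 0], 0],
    [[0.7, 0, 0], [0, 0, 0], 0]
  ]
}}

```text
clock: 5.42
tcp_pos: [0.6039, -0.0329, 0.0135]
orientation: [0.0, 0.714, 0.7, -0.0]
wrist_force: [0.7, -1.8, -0.1]
finger_gap: -0.0
grip_force: 0.8
```

Request:
{"method": "step_arm", "body": {
  "moves": [
    [[0.5, 0, 0], [0, 0, 0], 0],
    [[0.5, 0, 0], [0, 0, 0], 0],
    [[0.5, 0, 0], [0, 0, 0], 0]
  ]
}}

```text
clock: 5.67
tcp_pos: [0.6039, -0.0326, 0.0135]
orientation: [0.0, 0.714, 0.7, -0.0]
wrist_force: [-0.6, -3.4, 0.5]
finger_gap: -0.0002
grip_force: 1.8
```

```bash
python3 go.py; python3 rm.py
```

```text
t 5.6667 jig tcp [ -1.3 -85.1  13.5] yaw 0.1 F [-0.6 -3.4  0.5] gap -0.0002 q [-0.19  0.52 -0.21  0.85 -0.    1.4 ]
top ymax 73.0 ymin 26.7
  y 70 x -0.7 10.3
  y 60 x -21.0 12.3
  y 45 x -27.0 18.3
  y 36 x -3.3 18.3
  y 30 x 2.3 18.3
scene ymax 81.3 ymin -22.0
  y 70 x -1.7 18.0
  y 60 x -21.0 17.7
  y 45 x -27.0 20.0
  y 36 x -26.3 20.3
  y 30 x -26.3 20.3
  y 20 x -26.3 18.7
  y -20 x 1.3 9.3
wrist ymax 20.3 ymin -73.0
  y 20 x -28.0 18.0
  y -20 x -30.3 15.7
  y -30 x -30.3 16.0
  y -36 x -30.3 15.7
  y -45 x -29.0 15.0
  y -60 x -23.7 9.7
  y -70 x -6.7 3.7
```

The stop reacts at 3.4 N, rising, and the TCP stands at -85 = -74 - 11, so the frame is at the stop. Next I'll back off, lift, and go to the lever.

Request:
{"method": "step_arm", "body": {
  "moves": [
    [[-5, 0, 0], [0, 0, 0], 0],
    [[-14, 0, 0], [0, 0, 0], 0],
    [[-18, 0, 0], [0, 0, 0], 0],
    [[-18, 0, -30], [0, 0, 0], 0],
    [[-18, 0, -70], [0, 0, 0], 0],
    [[-18, 0, -95], [0, 0, 0], 0],
    [[-18, 0, -95], [0, 0, 0], 0],
    [[-18, 0, -95], [0, 0, 0], 0]
  ]
}}

```text
clock: 6.48
tcp_pos: [0.6051, -0.0507, 0.1106]
orientation: [0.002, 0.714, 0.7, 0.002]
wrist_force: [0.3, -0.2, -0.1]
finger_gap: -0.0001
grip_force: 0.0
```

```bash
python3 go.py -96 42 108 -25
```

```text
t 6.4833 jig tcp [   0.3 -103.1  110.6] yaw 0.1 F [ 0.3 -0.2 -0.1] gap -0.0001 q [-0.22  0.43 -0.09  1.05  0.    1.37]
shift [145.2 -96.1   2.1] rot [ 0.005 -0.001  0.437]
```

Request:
{"method": "step_arm", "body": {
  "moves": [
    [[36, -24, 0], [0, 0, 0.11], 0],
    [[72, -48, 0], [0, 0, 0.22], 0],
    [[105, -70, 0], [0, 0, 0.33], 0],
    [[130, -86, 0], [0, 0, 0.437], 0],
    [[145, -96, 0], [0, 0, 0.437], 0],
    [[145, -96, 0], [0, 0, 0.437], 0],
    [[145, -96, 0], [0, 0, 0.437], 0]
  ]
}}

```text
clock: 7.07
tcp_pos: [0.5091, 0.0973, 0.1073]
orientation: [-0.001, 0.848, 0.53, -0.001]
wrist_force: [0.0, -0.3, 0.0]
finger_gap: 0.0002
grip_force: 0.0
```

```bash
python3 go.py -96 42 38 -25
python3 - <<'E'
from h import *
import cv2
t=np.array([.607,.0524]);a=-.02135;R=np.array([[np.cos(a),-np.sin(a)],[np.sin(a),np.cos(a)]])
P=imaging.camera_params("wrist");im=imaging.read_camera("wrist");b=im[:,:,::-1].copy()
cv2.imwrite("pics/w4.png",b)
for j in [(-72,0,63),(-72-68,32,50)]:
    print(j,proj("wrist",[*(R@(np.array(j[:2])/1e3)+t),j[2]/1e3],P).round())
E
```

```text
t 7.0667 jig tcp [-98.9  42.8 107.3] yaw -24.8 F [ 0.  -0.3  0. ] gap 0.0002 q [ 0.03  0.28 -0.32  0.98  0.    2.06]
shift [ 0.5  3.1 69.3] rot [-0.002  0.001  0.003]
(-72, 0, 63) [356. 291.]
(-140, 32, 50) [225. 279.]
```

View pics/w4.png

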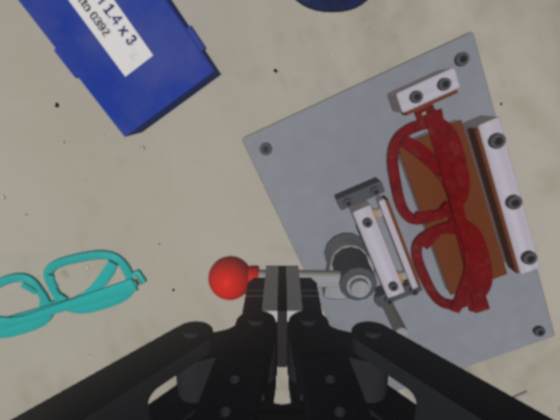

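The wrist picture shows the hub top at (358,283), the knob at (230,278) and the arm level at about row 275. The frame sits against the stop near (428,113).

Run:
```python
from h import *
t=np.array([.607,.0524]);a=-.02135;R=np.array([[np.cos(a),-np.sin(a)],[np.sin(a),np.cos(a)]])
P=imaging.camera_params("wrist")
for u,z in(((358,283),.063),((230,278),.05),((300,275),.055),((262,148-0),.01)): print(u,((ray("wrist",u,z,P)[:2]-t)@R*1e3).round(1))
print(proj("wrist",[*(R@[-.0989,.0428]+t),.107],P),proj("wrist",[*(R@[-.096,.042]+t),.05],P))
```

```text
(358, 283) [-68.1   3.1]
(230, 278) [-136.3   30.6]
(300, 275) [-96.8  17.3]
(262, 148) [-89.8  88. ]
[276.89952483 284.02624687] [283.42600943 235.17363126]
```

Averaging the two views gives the pivot at about (-72,0.5) and the arm at about 155°, so the nominal figures hold. I'll descend behind the arm.

Request:
{"method": "step_arm", "body": {
  "moves": [
    [[1, 3, 25], [0, 0, 0], 0],
    [[1, 3, 45], [0, 0, 0], 0],
    [[1, 3, 60], [0, 0, 0], 0],
    [[1, 3, 67], [0, 0, 0], 0],
    [[1, 3, 68], [0, 0, 0], 0],
    [[1, 3, 68], [0, 0, 0], 0]
  ]
}}

```text
clock: 7.62
tcp_pos: [0.5137, 0.0955, 0.04]
orientation: [-0.0, 0.849, 0.528, -0.0]
wrist_force: [0.6, -0.1, 0.6]
finger_gap: -0.0
grip_force: 0.0
```

```bash
cat > arc.py <<'E'
import subprocess,sys,numpy as np
# args: gap, phis... -> targets behind arm at angle phi
g=float(sys.argv[1]);A=[]
for f in map(float,sys.argv[2:]):
    c,s=np.cos(np.radians(f)),np.sin(np.radians(f))
    A+=[-72+40*c+(16+g)*s, 40*s-(16+g)*c, 39, f-180]
subprocess.run(["python3","go.py"]+[f"{x:.3f}" for x in A])
E
python3 arc.py 0 155 160 165 170 175 180 185 190
```

```text
t 7.6167 jig tcp [-94.2  41.1  40. ] yaw -25.0 F [ 0.6 -0.1  0.6] gap -0.0 q [ 0.03  0.35 -0.4   0.82  0.    2.06]
shift [-11.9  -2.5   1. ] rot [-0.001  0.    -0.001]
shift [-15.4  -3.8   1. ] rot [-0.001  0.    -0.088]
shift [-19.1  -4.7   1. ] rot [-0.001  0.    -0.175]
shift [-22.8  -5.3   1. ] rot [-0.001  0.    -0.262]
shift [-26.5  -5.6   1. ] rot [-0.001  0.    -0.35 ]
shift [-30.3  -5.5   1. ] rot [-0.001  0.    -0.437]
shift [-34.   -5.2   1. ] rot [-0.001  0.    -0.524]
shift [-37.7  -4.5   1. ] rot [-0.001  0.    -0.612]
```

Request:
{"method": "step_arm", "body": {
  "moves": [
    [[-4, -1, 1], [0, 0, 0], 0],
    [[-8, -2, 1], [0, 0, 0], 0],
    [[-10.5, -2.5, 1], [0, 0, 0], 0],
    [[-12, -2.5, 1], [0, 0, 0], 0],
    [[-13.5, -3, 1], [0, 0, -0.04], 0],
    [[-15.5, -4, 1], [0, 0, -0.088], 0],
    [[-17.5, -4.5, 1], [0, 0, -0.13], 0],
    [[-19, -4.7, 1], [0, 0, -0.175], 0]
  ]
}}

```text
clock: 8.28
tcp_pos: [0.5014, 0.0819, 0.0401]
orientation: [-0.0, 0.799, 0.602, 0.001]
wrist_force: [-0.4, 3.1, 0.3]
finger_gap: 0.0001
grip_force: 1.4
```

```bash
python3 arc.py 0 165 170 175 180 185 190 195 200 205
```

```text
t 8.2833 jig tcp [-106.2   27.3   40.1] yaw -14.8 F [-0.4  3.1  0.3] gap 0.0001 q [ 0.    0.33 -0.44  0.8   0.    1.85]
shift [-1.5  0.1  1.1] rot [ 0.001 -0.002  0.004]
shift [-5.  -1.2  1.1] rot [ 0.001 -0.002 -0.084]
shift [-8.7 -2.1  1.1] rot [ 0.001 -0.002 -0.171]
shift [-12.4  -2.7   1.1] rot [ 0.001 -0.002 -0.258]
shift [-16.1  -3.    1.1] rot [ 0.002 -0.002 -0.345]
shift [-19.9  -3.    1.1] rot [ 0.002 -0.002 -0.433]
shift [-23.6  -2.7   1.1] rot [ 0.002 -0.002 -0.52 ]
shift [-27.3  -2.    1.1] rot [ 0.002 -0.002 -0.607]
shift [-31.   -1.    1.1] rot [ 0.002 -0.002 -0.694]
```

The lever is moving, at 3.1 N as expected. I'll continue round the arc in 5° rows, repeating the same pattern in tool axes.

Request:
{"method": "step_arm", "body": {
  "moves": [
    [[-3.5, -1.3, 0], [0, 0, -0.087], 0],
    [[-7.2, -2.2, 0], [0, 0, -0.174], 0],
    [[-10.9, -2.8, 0], [0, 0, -0.262], 0],
    [[-14.6, -3.1, 0], [0, 0, -0.349], 0],
    [[-18.4, -3.1, 0], [0, 0, -0.436], 0],
    [[-22.1, -2.8, 0], [0, 0, -0.523], 0],
    [[-25.8, -2.1, 0], [0, 0, -0.61], 0],
    [[-29.5, -1.1, 0], [0, 0, -0.698], 0]
  ]
}}

```text
clock: 8.95
tcp_pos: [0.4913, 0.0539, 0.04]
orientation: [-0.0, 0.544, 0.839, 0.001]
wrist_force: [-1.6, 1.0, 2.3]
finger_gap: 0.0001
grip_force: 1.5
```

```bash
python3 arc.py 0 205 210 245
```

```text
t 8.95 jig tcp [-115.7   -1.    40. ] yaw 25.3 F [-1.6  1.   2.3] gap 0.0001 q [-0.05  0.31 -0.47  0.8   0.    1.1 ]
shift [-1.6  0.   1. ] rot [ 0.001 -0.001  0.006]
shift [-5.1 -1.2  1. ] rot [ 0.001 -0.001 -0.081]
shift [-31.   -1.1   1. ] rot [ 0.001 -0.001 -0.692]
```

Request:
{"method": "step_arm", "body": {
  "moves": [
    [[-3.5, -1.3, 0], [0, 0, -0.087], 0],
    [[-7.2, -2.2, 0], [0, 0, -0.174], 0],
    [[-10.9, -2.8, 0], [0, 0, -0.262], 0],
    [[-14.6, -3.1, 0], [0, 0, -0.349], 0],
    [[-18.4, -3.1, 0], [0, 0, -0.436], 0],
    [[-22.1, -2.8, 0], [0, 0, -0.523], 0],
    [[-25.8, -2.1, 0], [0, 0, -0.61], 0],
    [[-29.5, -1.1, 0], [0, 0, -0.698], 0]
  ]
}}

```text
clock: 9.62
tcp_pos: [0.501, 0.0259, 0.0396]
orientation: [-0.001, 0.224, 0.975, -0.0]
wrist_force: [-3.2, -0.8, 1.9]
finger_gap: 0.0002
grip_force: 1.6
```

```bash
python3 arc.py 0 245 250 255 260 265 270 274; python3 rm.py
```

```text
t 9.6167 jig tcp [-105.4  -28.7   39.6] yaw 65.3 F [-3.2 -0.8  1.9] gap 0.0002 q [-0.11  0.32 -0.45  0.8   0.    0.34]
shift [-2.1  0.1  0.6] rot [-0.001 -0.002  0.005]
shift [-5.6 -1.1  0.6] rot [-0.001 -0.002 -0.082]
shift [-9.3 -2.1  0.5] rot [-0.001 -0.002 -0.169]
shift [-13.   -2.7   0.5] rot [-0.    -0.002 -0.256]
shift [-16.7  -3.    0.5] rot [-0.    -0.002 -0.344]
shift [-20.5  -3.    0.5] rot [-0.    -0.002 -0.431]
shift [-23.5  -2.7   0.5] rot [-0.    -0.002 -0.501]
top ymax 72.7 ymin 64.7
  y 70 x 3.0 13.3
scene ymax 39.7 ymin -73.0
  y 36 x 10.0 26.3
  y 30 x 10.0 26.0
  y 20 x 11.3 24.3
  y -20 x 10.0 25.0
  y -30 x -21.7 25.0
  y -36 x -23.3 25.3
  y -45 x -21.0 25.0
  y -60 x -15.3 18.7
  y -70 x 2.7 13.0
wrist ymax 71.7 ymin 34.0
  y 70 x 2.0 8.3
  y 60 x -15.7 15.3
  y 45 x -22.3 8.7
  y 36 x -23.7 -16.0
```

The frame is carried nearly to the fence, straight and still at the stop. I'll go slower for the last part.

Request:
{"method": "step_arm", "body": {
  "moves": [
    [[-2.5, -1, 0], [0, 0, -0.06], 0],
    [[-5, -1.7, 0], [0, 0, -0.12], 0],
    [[-7.5, -2.3, 0], [0, 0, -0.18], 0],
    [[-10, -2.7, 0], [0, 0, -0.24], 0],
    [[-12.5, -3, 0], [0, 0, -0.3], 0],
    [[-14.6, -3.1, 0], [0, 0, -0.349], 0],
    [[-16, -3.1, 0], [0, 0, -0.38], 0],
    [[-16, -3.1, 0], [0, 0, -0.38], 0]
  ]
}}

```text
clock: 10.43
tcp_pos: [0.5148, 0.0157, 0.0394]
orientation: [-0.001, 0.039, 0.999, -0.0]
wrist_force: [-3.1, -2.0, 1.8]
finger_gap: -0.0001
grip_force: 1.5
```

```bash
python3 arc.py 0 267 270 274 276
```

```text
t 10.4333 jig tcp [-91.4 -38.7  39.4] yaw 86.7 F [-3.1 -2.   1.8] gap -0.0001 q [-0.12  0.34 -0.42  0.81 -0.   -0.05]
shift [-1.3 -0.3  0.4] rot [-0.001 -0.001 -0.005]
shift [-3.5 -1.1  0.4] rot [-0.001 -0.001 -0.057]
shift [-6.4 -2.   0.4] rot [-0.001 -0.001 -0.127]
shift [-7.8 -2.3  0.4] rot [-0.001 -0.001 -0.162]
```

Request:
{"method": "step_arm", "body": {
  "moves": [
    [[-1, -0.4, 0], [0, 0, -0.025], 0],
    [[-2, -0.8, 0], [0, 0, -0.05], 0],
    [[-3, -1.2, 0], [0, 0, -0.075], 0],
    [[-4, -1.5, 0], [0, 0, -0.1], 0],
    [[-4.8, -1.7, 0], [0, 0, -0.122], 0],
    [[-4.8, -1.7, 0], [0, 0, -0.122], 0]
  ]
}}

```text
clock: 10.93
tcp_pos: [0.5197, 0.0136, 0.0394]
orientation: [-0.0, -0.022, 1.0, -0.0]
wrist_force: [-2.9, -2.0, 1.4]
finger_gap: 0.0004
grip_force: 1.8
```

Request:
{"method": "step_arm", "body": {
  "moves": [
    [[-0.7, 0, 0], [0, 0, 0], 0],
    [[-1, 0, 0], [0, 0, 0], 0],
    [[-1, 0, 0], [0, 0, 0], 0]
  ]
}}

```text
clock: 11.18
tcp_pos: [0.5211, 0.0139, 0.0394]
orientation: [-0.0, -0.022, 1.0, -0.0]
wrist_force: [-4.9, -2.7, 1.5]
finger_gap: 0.0002
grip_force: 1.9
```

```bash
python3 arc.py 0 274
```

```text
t 11.1833 jig tcp [-85.1 -40.4  39.4] yaw 93.8 F [-4.9 -2.7  1.5] gap 0.0002 q [-0.13  0.35 -0.4   0.82 -0.   -0.17]
shift [ 0.1 -0.7  0.4] rot [-0.    -0.    -0.004]
```

Request:
{"method": "step_arm", "body": {
  "moves": [
    [[-0.7, 0, 0], [0, 0, 0], 0],
    [[-1, 0, 0], [0, 0, 0], 0],
    [[-1, 0, 0], [0, 0, 0], 0]
  ]
}}

```text
clock: 11.43
tcp_pos: [0.5221, 0.014, 0.0394]
orientation: [-0.0, -0.022, 1.0, -0.0]
wrist_force: [-4.5, -3.7, 0.3]
finger_gap: 0.0
grip_force: 1.9
```

Request:
{"method": "step_arm", "body": {
  "moves": [
    [[-0.7, 0, 0], [0, 0, 0], 0],
    [[-1, 0, 0], [0, 0, 0], 0],
    [[-1, 0, 0], [0, 0, 0], 0]
  ]
}}

```text
clock: 11.68
tcp_pos: [0.5224, 0.014, 0.0393]
orientation: [-0.001, -0.022, 1.0, -0.0]
wrist_force: [-5.5, -3.8, 2.6]
finger_gap: 0.0001
grip_force: 2.9
```

Request:
{"method": "step_arm", "body": {
  "moves": [
    [[-0.7, 0, 0], [0, 0, 0], 0],
    [[-1.5, 0, 0], [0, 0, 0], 0],
    [[-1.5, 0, 0], [0, 0, 0], 0],
    [[-1.5, 0, 0], [0, 0, 0], 0]
  ]
}}

```text
clock: 12.02
tcp_pos: [0.5225, 0.014, 0.0392]
orientation: [-0.002, -0.022, 1.0, -0.0]
wrist_force: [-9.3, -3.9, 5.6]
finger_gap: 0.0
grip_force: 4.7
```

Request:
{"method": "step_arm", "body": {
  "moves": [
    [[-1, 0, 0], [0, 0, 0], 0],
    [[-1.5, 0, 0], [0, 0, 0], 0],
    [[-1.5, 0, 0], [0, 0, 0], 0],
    [[-1.5, 0, 0], [0, 0, 0], 0]
  ]
}}

```text
clock: 12.35
tcp_pos: [0.5225, 0.014, 0.0392]
orientation: [-0.003, -0.022, 1.0, -0.0]
wrist_force: [-12.4, -4.7, 9.1]
finger_gap: -0.0005
grip_force: 6.5
```

The lever is firmly on its pin: the force rises with no further motion. I'll back off, lift and check.

Request:
{"method": "step_arm", "body": {
  "moves": [
    [[6, 0, 0], [0, 0, 0], 0],
    [[18, 0, 0], [0, 0, 0], 0],
    [[25, 0, 0], [0, 0, 0], 0],
    [[25, 0, -30], [0, 0, 0], 0],
    [[25, 0, -70], [0, 0, 0], 0],
    [[40, 0, -105], [0, 0, 0], 0],
    [[75, 0, -120], [0, 0, 0], 0],
    [[110, 0, -130], [0, 0, 0], 0]
  ]
}}

```text
clock: 13.02
tcp_pos: [0.4189, 0.0092, 0.1725]
orientation: [0.004, -0.023, 1.0, -0.0]
wrist_force: [-0.2, -0.5, 0.9]
finger_gap: -0.0001
grip_force: 0.0
```

```bash
python3 go.py; python3 rm.py|head -14
python3 - <<'E'
import cv2
from workcell import imaging
a=imaging.read_camera("scene")[:,:,::-1][145:245,215:355]
b=imaging.read_camera("top")[:,:,::-1][135:225,225:335]
f=lambda x:cv2.resize(x,(560,int(560*x.shape[0]/x.shape[1])),interpolation=cv2.INTER_CUBIC)
import numpy as np
o=np.vstack([f(a),f(b)]);cv2.imwrite("pics/end.png",cv2.resize(o,None,fx=.69,fy=.69))
E
```

```text
t 13.0167 jig tcp [-187.1  -47.2  172.5] yaw 93.8 F [-0.2 -0.5  0.9] gap -0.0001 q [-0.17  0.04 -0.44  1.09  0.   -0.22]
top ymax 73.0 ymin 28.0
  y 70 x 4.3 14.3
  y 60 x -14.3 18.0
  y 45 x -20.7 25.0
  y 36 x 3.0 24.7
  y 30 x 17.7 24.7
scene ymax 75.3 ymin -73.0
  y 70 x 3.7 24.0
  y 60 x -13.3 23.3
  y 45 x -20.3 27.0
  y 36 x 8.3 27.0
  y 30 x 10.7 26.7
  y 20 x 11.7 26.3
  y -20 x 11.0 26.0
```

View pics/end.png

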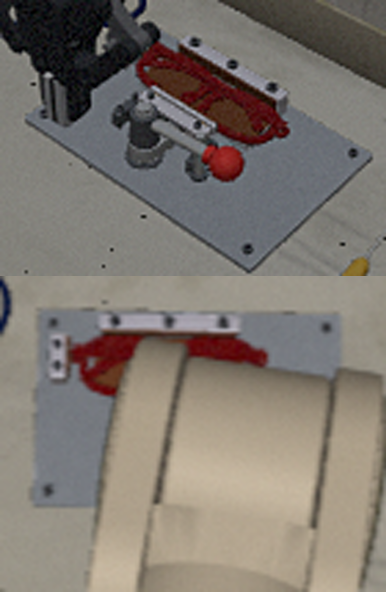

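The scene crop shows the lever over against its pin, with the knob at (223,162). The jaw is on the frame, the frame lies against the fence and its left end is at the stop. The gripper is clear of everything, so I'm handing in.

```bash
python3 -c "
from workcell import env
print(env.hand_in())"
```

```text
the job is handed in; nothing more can be done
None
```

The job is handed in: the red frame was slid to the end stop, the cam lever pushed round to its stop pin, and the frame is clamped against the fence; the hand-in returned no verdict, and I measured the lever angle and jaw force only indirectly.

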